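# Empty the roller pail into the stock bin at the tipping stand

## Task

Pick up the metal pail of orange rollers by its bail and hang it by its side pins in the two yellow forks of the tipping stand, with its rear bar on the robot's side, and let go. Then take hold of the red bar low at the back of the pail and swing it up to tip the pail forward, away from the robot, past level in its forks until all three rollers have dropped into the red bin; swing the pail back so that it is left hanging upright in the forks, let go, with all the rollers inside the bin and none sticking up above its rim. Leave the other things on the bench where they are.

Things in the scene. Friction and masses are not known exactly. Their poses are not given: they have to be found in the camera images.
- pail: Loose bare-metal pail, 116 mm across at the rim, 96 mm at the base, 100 mm high, wall 4 mm, 0.3 kg empty. Origin: centre of its underside. Own z: up along the pail; own +x: its front (pouring side); own -x: its back, where the red bar is; own y: along its side pins.
- pail_axis (a point): Point on the pail's centre line at the height of the side pins, 85 mm above the underside; axes as the pail's. The two dark steel side pins, 12 mm thick, stand out along y, their ends 104 mm either side of this point.
- bail_grip (a point): Middle of the bail's red grip: round rubber sleeve, 15 mm thick, 68 mm long, along the pail's y, 95 mm from the pins' axis; it spins freely on the wire, so a pail held by it hangs plumb. The bail, a wire arch (legs 66 mm either side of the centre), starts folded to the pail's front, grip clear of the pail; it swings up to straight above the pail, no farther, and falls to the front when let go.
- bail (a joint): Bail angle about the side pins, rad: 0 straight up over the pail, growing as it folds to the front, 1.0 at its stop, where the grip stands 36 mm higher than the rim and 22 mm outside it. A very light spring folds it to the front. At the start it rests at the stop.
- tip_bar: Red round bar low at the pail's back, 15 mm thick, 58 mm long, along the pail's y, a rubber sleeve that spins freely on a wire loop. Origin: middle of the bar, 118 mm behind the pail's centre line, 28 mm above its underside (57 mm below the pins' axis); axes as the pail's. About 60 mm clear of the pail's rim seen from above; straddle it from above, the gripper leaning back a little to clear the rim.
- stand_axis (a point): Midway between the two forks of the fixed tipping stand, where the pail's pin axis lies when hung: 190 mm above the bench. Stand axes: y along the hung pins, +x the pouring side, away from the robot, z up. Bring the pail in along the stand's x from the robot's side, pins above the fork tips, body between the posts, and lower it. Hung, it turns freely about its pins and rests within 0.25 rad of upright.
- fork_left (a point): Pin seat of the stand's left (+y) fork, 90 mm from the stand's centre; the other is its mirror image. Each is an open V-shaped yellow fork 48 mm wide at its mouth, its tips 206 mm above the bench, on a grey post 34 mm wide (x), 12 mm thick; the posts' inner faces are 84 mm either side of the centre, so a hung pail has about 15 mm of play along the pins each way.
- bin_floor (a point): Centre of the inner floor of the red bin fixed under the forks, 5 mm above the bench and 30 mm towards +x from the forks; axes as the stand's. Inside 210 mm (x) by 150 mm (y), rim 80 mm above the bench.
- roller0_c (a point): Centre of an orange plastic roller, cylinder 34 mm thick, 70 mm long (along its own z), 0.08 kg; loose, standing in the pail at the start. Rollers slide out only when the pail is tipped well past level (about 135 degrees from upright empties it).
- roller1_c (a point): Centre of an orange plastic roller, cylinder 34 mm thick, 70 mm long (along its own z), 0.08 kg; loose, standing in the pail at the start. Rollers slide out only when the pail is tipped well past level (about 135 degrees from upright empties it).
- roller2_c (a point): Centre of an orange plastic roller, cylinder 34 mm thick, 70 mm long (along its own z), 0.08 kg; loose, standing in the pail at the start. Rollers slide out only when the pail is tipped well past level (about 135 degrees from upright empties it).
- flange: Loose plain steel ring lying flat, 80 mm across, 22 mm high, near the robot between the pail and the stand; not part of the job. Origin under its centre.
- flange_stack: Loose stack of steel flanges, 110 mm across, 75 mm high, at the far side of the bench; not part of the job. Origin under its centre.
- spray_can: Loose upright spray can, 56 mm across, 160 mm high, at the left side; not part of the job. Origin under its centre.
- tape_roll: Loose yellow roll standing flat, 100 mm across, 45 mm high, at the left side; not part of the job. Origin under its centre.
- wrench: Loose wrench lying flat at the right side; not part of the job. Origin under its centre.
Mind the look-alikes: they are no part of the job. Leave any white look-alike of the part that bears roller1_c alone.

How it is judged (in metres and radians):
On the way, in this order (a step that is already met when the one before it is completed fails the run):
1. the loaded pail hangs upright by its pins in the forks, let go, all rollers still in it (distance between pail_axis and stand_axis below 0.024 m and angle between pail_axis's own z axis and vertical below 0.4 rad and x of tip_bar in the frame of stand_axis below -0.06 m and contact force between the fingers and pail below 0.1 N and distance between each of roller0_c, roller1_c, roller2_c and pail_axis below 0.075 m), for 0.3 s.
2. the pail, pins still in the forks, is tipped past level by the fingers on its red rear bar (distance between pail_axis and stand_axis below 0.024 m and angle between pail_axis's own z axis and vertical above 1.75 rad and contact force between the fingers and tip_bar above 0.3 N), for 0.2 s.
At the end, for the whole second after the job is handed in: Pail let go, at rest, pin axis within 24 mm of the fork centre, upright within 0.4 rad. Centres of all three rollers within the bin's inner walls and under 39 mm above its floor (under 53 mm if within 18 degrees of level), so none sticks up above the rim (distance between pail_axis and stand_axis below 0.024 m and angle between pail_axis's own z axis and vertical below 0.4 rad and x of roller0_c in the frame of bin_floor between -0.105 and 0.105 m and y of roller0_c in the frame of bin_floor between -0.075 and 0.075 m and z of each of roller0_c, roller1_c, roller2_c in the frame of bin_floor above 0 m and (z of roller0_c in the frame of bin_floor below 0.039 m or (z of roller0_c in the frame of bin_floor below 0.053 m and angle between roller0_c's own z axis and vertical between 1.25 and 1.89 rad)) and x of roller1_c in the frame of bin_floor between -0.105 and 0.105 m and y of roller1_c in the frame of bin_floor between -0.075 and 0.075 m and (z of roller1_c in the frame of bin_floor below 0.039 m or (z of roller1_c in the frame of bin_floor below 0.053 m and angle between roller1_c's own z axis and vertical between 1.25 and 1.89 rad)) and x of roller2_c in the frame of bin_floor between -0.105 and 0.105 m and y of roller2_c in the frame of bin_floor between -0.075 and 0.075 m and (z of roller2_c in the frame of bin_floor below 0.039 m or (z of roller2_c in the frame of bin_floor below 0.053 m and angle between roller2_c's own z axis and vertical between 1.25 and 1.89 rad)) and linear speed of pail below 0.05 m/s and contact force between the fingers and pail below 0.1 N); the robot touches nothing.
It fails at once if one of the other things on the bench was moved more than 30 mm (distance of any of flange, flange_stack, spray_can, tape_roll, wrench from where it was at the start of the episode above 0.03 m).
It also fails if it takes over 72 s, if anything falls off the work surface, if the arm or the gripper's body presses on something with over 40 N, if the wrist force passes 120 N, or if a joint passes its speed limit or range.

## Robot

A 6-joint arm with a two-finger parallel gripper is mounted at the origin on the work surface. World frame = base frame: x ahead of the robot, y to its left, z up, the work surface at z = 0. Lengths are in m, angles in degrees, forces in N, time in s.
With the tool pointing down it reaches from about 0.35 to 0.875 m from the base axis. Payload 4.2 kg.
Tool frame: the origin (TCP) lies at the very end of the fingers, on their centre line; the grasp point (between the pads) lies 19 mm behind it; z points along the fingers, y is the line along which they close (so a half turn about z gives the same grasp; the last joint's range is limited). The gripper opens to 85 mm and grips with 20 to 120 N. Pads are 22 mm wide; open, the fingers measure 114 mm over their backs; the gripper's body (76 mm by 85 mm) begins 54 mm behind the grasp point. The pads swing forward as they close: fully open they stand 13 mm farther back than shut.
Start: joints at [88.728, 22.042, 0.453, 0, -68.411, -14.817], TCP at [0.173, 0.601, 0.231] pointing down, gripper open.
Joint ranges: [-179.83, 179.83], [-69.29, 118.12], [-61.27, 80.66], [-181.25, 117.63], [-171.15, -9.14], [-177.46, 177.46]. Speed limits (degrees/s): [159.86, 159.86, 180, 180, 180, 180].

## Interface

Orientations are given as [roll, pitch, yaw] about the fixed x, y, z axes, in that order (R = Rz(yaw) Ry(pitch) Rx(roll)).
In Python, from station import ctrl gives the robot as it stands.
- The arm moves only by the shell command python3 -m jog 'ROWS' [FORCE]. ROWS is JSON, a list of rows, each an object of numbers: "wx", "wy", "wz": the turn, a rotation vector about the world's x, y, z in degrees; "tx", "ty", "tz": the shift along the world's x, y, z in mm; "fingers": the opening, from 0 (shut) to 1 (fully open). A call has 1 to 8 rows; each row shifts and turns the commanded pose from where the row before left it; what a row does not reach is not made up. A row lasts 1/10 s, in which the tool goes at most 50 mm and 8.59 degrees, less where a joint would pass 70% of its speed; a pose out of reach is approached as far as the arm can. A call with a gripper value outside its range is refused whole. The fingers move at their own pace and stop on an object; FORCE is the grip in N (left out, the last holds). Time passes only in rows, so rows that do not move let the fingers close. It gives the time, the measured TCP pose, the force, the opening and the grip force at its end, in the units of the state.
- ctrl.get_state(): the state, without advancing time (a new reading comes with each control period).
- ctrl.get_image(name): name is "scene" or "top"; returns a dict with "frame" (384x512x3 uint8, red, green, blue), "depth" (384x512 float32, m along the optical axis (not along the pixel's ray), 0 where there is no reading), "fx", "fy", "cx", "cy" (pixels), "eye" and "orientation" of the camera in the world. Camera axes: x right, y up, looking along -z (the intrinsics and any distortion apply to the point x, -y, -z); pixel columns grow to the right and rows downward; lengths in m; the calibration is good to about 2 mm. A picture is of the moment at which its call begins.
- ctrl.job_done(): hands the job in; it is judged then, once.
The state is a dict: "time": time; "qpos": joint angles; "joint_velocities": joint speeds; "joint_torque": joint torques, N m; "ee_pos": TCP position; "ee_rot": TCP orientation; "contact_force": force on the tool from outside, world axes, zero at the start; "moment": the same for the moment, N m; "grip_width": finger opening in m; "grasp_force": force on a finger pad.
Only numpy, scipy, OpenCV 4.12 (cv2) and the standard library are available. Lean on these libraries where they do the work, as an engineer would, in place of code of your own. Each camera call takes 0.05 s, during which the arm holds its last target. There are 200 camera calls.

## Working session

There is one attempt and no reset: what is moved stays moved. The work goes in short steps, Python scripts to look and compute and a shell command to move; the robot and the scene stay as the last step left them, time stands still between calls to the robot, and variables do not carry over. Pictures are saved under pics/ and viewed, at most 10 in all, crops included, and the job is handed in when it is done.

```bash
mkdir -p pics; ls
cat > h.py <<'E'
import numpy as np,cv2
from station import ctrl
from scipy.spatial.transform import Rotation as R
def cam(n):
    im=ctrl.get_image(n); return im
def Rc(im):
    o=np.array(im["orientation"],float)
    return o if o.shape==(3,3) else R.from_euler('xyz',o,degrees=True).as_matrix()
def cloud(im):
    d=im["depth"]; v,u=np.mgrid[:d.shape[0],:d.shape[1]]
    p=np.stack([(u-im["cx"])/im["fx"]*d,-(v-im["cy"])/im["fy"]*d,-d],-1)
    P=p@Rc(im).T+np.array(im["eye"]); P[d<=0]=np.nan
    return P
E
python3 - <<'E'
from h import *
for n in("top","scene"):
    im=cam(n); cv2.imwrite(f"pics/{n}0.png",cv2.resize(im["frame"][...,::-1],(768,576)))
    print({k:im[k] for k in im if k not in("frame","depth")})
    np.savez(n+"0.npz",f=im["frame"],P=cloud(im))
s=ctrl.get_state(); print(s)
E
```

```text
pics
{'fx': 431.0713295554316, 'fy': 431.0713295554316, 'cx': 255.93620988603766, 'cy': 193.48863288115592, 'eye': array([ 0.38191097, -0.01961678,  1.49462143]), 'orientation': array([  8.05248899,   0.55401529, -91.64888577])}
{'fx': 372.3622786662506, 'fy': 372.3622786662506, 'cx': 248.3464745411879, 'cy': 191.489382312998, 'eye': array([ 0.96795886, -0.73080094,  1.27828535]), 'orientation': array([35.39174154,  0.33317723, 29.77416965])}
{'time': 0.1, 'qpos': array([ 8.87301435e+01,  2.20859635e+01,  3.88521991e-01, -2.43517404e-02,
       -6.84135876e+01, -1.48170411e+01]), 'joint_velocities': array([ 0.02649262, -0.14152289,  0.29126127,  0.10629705,  0.01781849,
       -0.01209479]), 'joint_torque': array([-7.46038972e-05, -3.93318522e+01,  1.88930511e+01,  4.19785470e+00,
       -2.54873463e-03,  2.74258397e-06]), 'ee_pos': array([0.17302224, 0.6000269 , 0.23034387]), 'ee_rot': array([ 1.79886875e+02, -6.52026693e-03, -1.60958722e+01]), 'contact_force': array([ 0.42645857, -0.70064141, -0.62655398]), 'moment': array([-0.0214683 , -0.04635938, -0.02510122]), 'grasp_force': 0.0, 'grip_width': 0.08551582433387542}
```

View pics/top0.png

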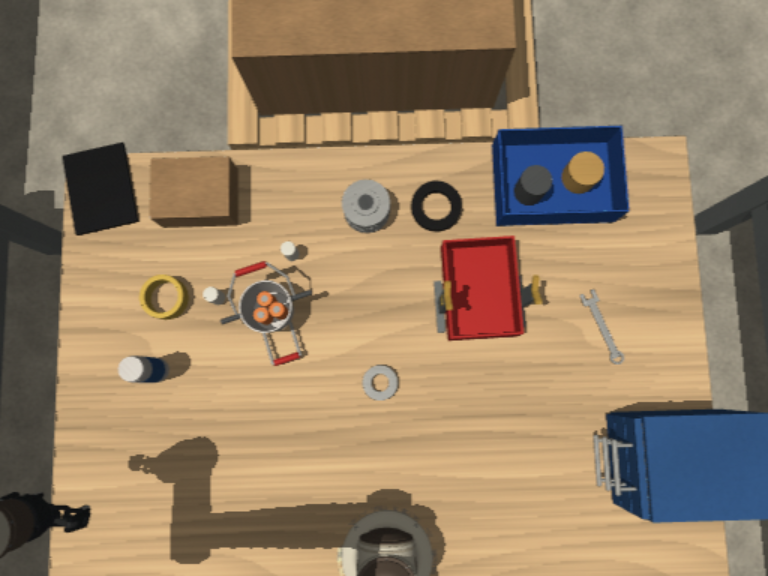

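View pics/scene0.png

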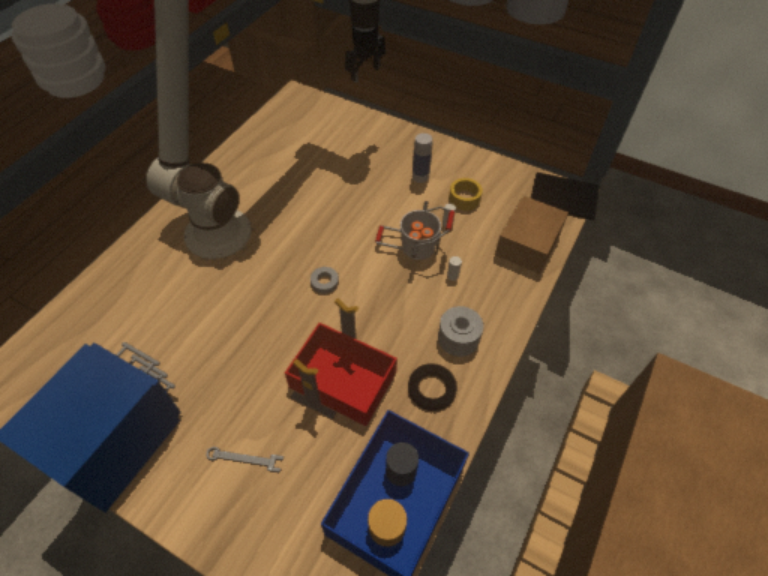

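The top view shows the pail at (265,305), its grip at (251,269) and tip bar at (288,358). The forks are at (447,297) and (537,290), the bin is between them, and two white look-alike rollers stand beside the pail. Next I'll measure these with the depth data.

```bash
cat >> h.py <<'E'
def blobs(f,P,lo,hi,zmin=-1,mina=8):
    hsv=cv2.cvtColor(f,cv2.COLOR_RGB2HSV)
    m=cv2.inRange(hsv,lo,hi)
    if lo[0]==0: m|=cv2.inRange(hsv,(172,lo[1],lo[2]),(180,255,255))
    m[~(P[...,2]>zmin)]=0
    n,l,st,c=cv2.connectedComponentsWithStats(m)
    out=[]
    for i in range(1,n):
        if st[i,4]<mina: continue
        q=P[l==i]
        pc=q-q.mean(0); w=np.linalg.svd(pc[:,:2],full_matrices=False)[2][0]
        out.append((c[i].round(1),st[i,4],np.median(q,0).round(4),q.min(0).round(3),q.max(0).round(3),round(float(np.degrees(np.arctan2(w[1],w[0]))),1)))
    return out
E
python3 - <<'E'
from h import *
for n in("top","scene"):
    d=np.load(n+"0.npz");f,P=d["f"],d["P"]
    for nm,lo,hi,z in(("red",(0,150,90),(6,255,255),.01),("orange",(7,140,120),(14,255,255),.03),("yellow",(20,150,80),(32,255,255),.12)):
        for b in blobs(f,P,lo,hi,z): 
            if b[2][0]<.8 and b[2][0]>.2: print(n,nm,*b)
    # rim of pail: points near pail at z .09-.11
E
```

```text
top red [328.4 191.3] 640 [ 0.5884 -0.3002  0.0745] [ 0.473 -0.323  0.01 ] [ 0.698 -0.144  0.086] -174.2
top red [166.7 178.8] 85 [0.6291 0.2708 0.1413] [0.616 0.24  0.133] [0.646 0.303 0.148] -72.4
top red [190.5 238.9] 69 [0.4406 0.2147 0.0336] [0.428 0.188 0.024] [0.453 0.24  0.041] -71.9
top orange [177.9 204.7] 192 [0.5518 0.2508 0.0736] [0.522 0.214 0.042] [0.589 0.279 0.082] -158.7
top yellow [356.9 193.4] 72 [ 0.5572 -0.3192  0.1936] [ 0.53  -0.326  0.179] [ 0.585 -0.313  0.206] -179.6
top yellow [297.9 196.8] 51 [ 0.5534 -0.1399  0.1946] [ 0.526 -0.144  0.178] [ 0.578 -0.135  0.208] -179.3
scene red [299.8 146.1] 38 [0.6305 0.2693 0.1405] [0.618 0.24  0.133] [0.646 0.301 0.146] 108.2
scene red [252.8 155.2] 25 [0.4417 0.2127 0.033 ] [0.432 0.186 0.026] [0.453 0.238 0.037] -73.7
scene red [209.7 224.1] 62 [ 0.4792 -0.1846  0.0783] [ 0.473 -0.266  0.071] [ 0.534 -0.153  0.083] -105.1
scene red [243.1 253.6] 182 [ 0.6723 -0.2456  0.0785] [ 0.568 -0.315  0.026] [ 0.698 -0.148  0.119] -96.9
scene red [194.4 248.5] 34 [ 0.4876 -0.3081  0.0773] [ 0.477 -0.314  0.013] [ 0.522 -0.283  0.085] -24.8
scene orange [347.4 137.1] 14 [0.7746 0.4629 0.0891] [0.764 0.439 0.086] [0.781 0.482 0.096] -83.2
scene orange [343.7 143.2] 9 [0.7718 0.4204 0.0899] [0.769 0.41  0.081] [0.778 0.443 0.094] -88.8
scene orange [279.7 153.3] 93 [0.5518 0.2506 0.0721] [0.515 0.213 0.039] [0.589 0.296 0.08 ] -32.5
```

```bash
python3 -m jog '[{"tx":38,"ty":-27.5,"wz":-7.1},{"tx":38,"ty":-27.5,"wz":-7.1},{"tx":38,"ty":-27.5,"wz":-7.1},{"tx":38,"ty":-27.5,"wz":-7.1},{"tx":38,"ty":-27.5,"wz":-7.1},{"tx":38,"ty":-27.5,"wz":-7.1},{"tx":38,"ty":-27.5,"wz":-7.1},{"tx":38,"ty":-27.5,"wz":-7.1}]' 60; python3 -m jog '[{"tx":38,"ty":-27.5,"fingers":0.7},{"tx":38,"ty":-27.5},{"tx":38,"ty":-27.5},{"tx":38,"ty":-27.5},{},{}]'
```

```text
invalid input
invalid input
```

```bash
python3 -m jog '[{"wx":0,"wy":0,"wz":-7.1,"tx":38,"ty":-27.5,"tz":0,"fingers":1}]' 60;  python3 -m jog --help; python3 -m jog '[{"wx":0,"wy":0,"wz":-7.1,"tx":38,"ty":-27.5,"tz":0,"fingers":1}]' 60.0
```

```text
time: 0.2
ee_pos: [0.2088, 0.5749, 0.23]
ee_rot: [180.0, 0.0, -23.0]
contact_force: [1.1, 0.4, -0.2]
grip_width: 0.0852
grasp_force: 0.0
time: 0.3
ee_pos: [0.249, 0.5451, 0.2304]
ee_rot: [179.9, -0.0, -30.4]
contact_force: [0.9, -0.0, 0.9]
grip_width: 0.0852
grasp_force: 0.0invalid input: not JSON, or not a number
```

```bash
python3 -m jog '[{"wx":0,"wy":0,"wz":-7.1,"tx":38,"ty":-27.5,"tz":0,"fingers":1},{"wx":0,"wy":0,"wz":-7.1,"tx":38,"ty":-27.5,"tz":0,"fingers":1},{"wx":0,"wy":0,"wz":-7.1,"tx":38,"ty":-27.5,"tz":0,"fingers":1},{"wx":0,"wy":0,"wz":-7.1,"tx":38,"ty":-27.5,"tz":0,"fingers":1},{"wx":0,"wy":0,"wz":-7.1,"tx":38,"ty":-27.5,"tz":0,"fingers":1},{"wx":0,"wy":0,"wz":-7.1,"tx":38,"ty":-27.5,"tz":0,"fingers":1}]' >/dev/null;  python3 -m jog '[{"wx":0,"wy":0,"wz":0,"tx":38,"ty":-27.5,"tz":0,"fingers":0.7},{"wx":0,"wy":0,"wz":0,"tx":38,"ty":-27.5,"tz":0,"fingers":0.7},{"wx":0,"wy":0,"wz":0,"tx":38,"ty":-27.5,"tz":0,"fingers":0.7},{"wx":0,"wy":0,"wz":0,"tx":38,"ty":-27.5,"tz":0,"fingers":0.7},{"wx":0,"wy":0,"wz":0,"tx":0,"ty":0,"tz":0,"fingers":0.7},{"wx":0,"wy":0,"wz":0,"tx":0,"ty":0,"tz":0,"fingers":0.7}]'
```

```text
time: 1.5
ee_pos: [0.6295, 0.2693, 0.2299]
ee_rot: [179.9, -0.0, -73.0]
contact_force: [-0.4, -0.3, 0.1]
grip_width: 0.0598
grasp_force: 0.0
```

```bash
python3 -m jog '[{"wx":0,"wy":0,"wz":0,"tx":0,"ty":0,"tz":-38,"fingers":0.7},{"wx":0,"wy":0,"wz":0,"tx":0,"ty":0,"tz":-38,"fingers":0.7},{"wx":0,"wy":0,"wz":0,"tx":0,"ty":0,"tz":-37,"fingers":0.7},{"wx":0,"wy":0,"wz":0,"tx":0,"ty":0,"tz":0,"fingers":0.7},{"wx":0,"wy":0,"wz":0,"tx":0,"ty":0,"tz":0,"fingers":0}]' 60;  python3 -m jog '[{"wx":0,"wy":0,"wz":0,"tx":0,"ty":0,"tz":0,"fingers":0},{"wx":0,"wy":0,"wz":0,"tx":0,"ty":0,"tz":0,"fingers":0},{"wx":0,"wy":0,"wz":0,"tx":0,"ty":0,"tz":0,"fingers":0},{"wx":0,"wy":0,"wz":0,"tx":0,"ty":0,"tz":0,"fingers":0},{"wx":0,"wy":0,"wz":0,"tx":0,"ty":0,"tz":0,"fingers":0}]'
python3 - <<'E'
from h import *
im=cam("scene"); f=im["frame"][90:220,200:400,::-1]; cv2.imwrite("pics/g1.png",cv2.resize(f,None,fx=4,fy=4))
E
```

```text
time: 2.0
ee_pos: [0.6288, 0.2714, 0.1189]
ee_rot: [180.0, -0.1, -72.8]
contact_force: [1.1, 0.2, 1.5]
grip_width: 0.0466
grasp_force: 0.0
time: 2.5
ee_pos: [0.6308, 0.2715, 0.1202]
ee_rot: [-179.7, 0.1, -72.9]
contact_force: [3.3, 2.0, 4.3]
grip_width: 0.0129
grasp_force: 58.6
```

View pics/g1.png

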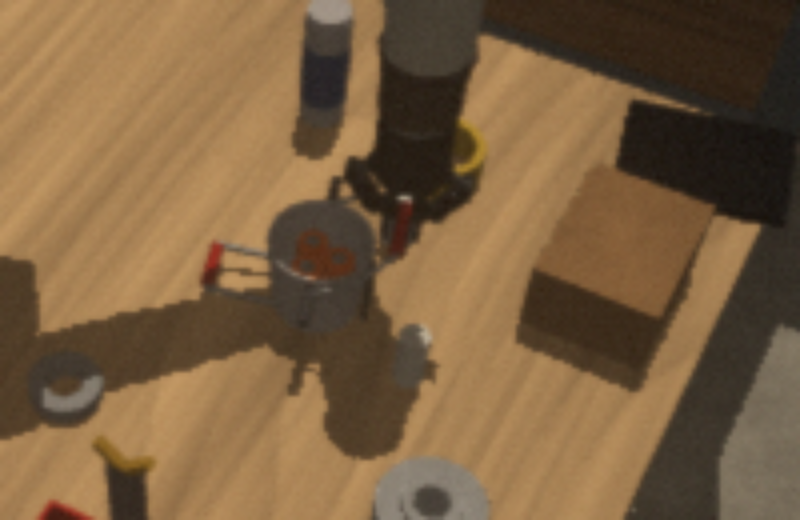

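The fingers hold the red grip at (400,225). Next I swing the bail up along its arc, then lift.

```bash
python3 -m jog '[{"wx":0,"wy":0,"wz":0,"tx":-6.2,"ty":-1.9,"tz":8,"fingers":0},{"wx":0,"wy":0,"wz":0,"tx":-6.2,"ty":-1.9,"tz":8,"fingers":0},{"wx":0,"wy":0,"wz":0,"tx":-9.3,"ty":-2.8,"tz":8,"fingers":0},{"wx":0,"wy":0,"wz":0,"tx":-9.3,"ty":-2.8,"tz":7,"fingers":0},{"wx":0,"wy":0,"wz":0,"tx":-11,"ty":-3.4,"tz":5.5,"fingers":0},{"wx":0,"wy":0,"wz":0,"tx":-11,"ty":-3.4,"tz":4.5,"fingers":0},{"wx":0,"wy":0,"wz":0,"tx":-9.6,"ty":-2.9,"tz":2,"fingers":0},{"wx":0,"wy":0,"wz":0,"tx":-9.6,"ty":-2.9,"tz":1,"fingers":0}]';  python3 -m jog '[{"wx":0,"wy":0,"wz":0,"tx":-2,"ty":-0.6,"tz":2,"fingers":0},{"wx":0,"wy":0,"wz":0,"tx":0,"ty":0,"tz":4,"fingers":0},{"wx":0,"wy":0,"wz":0,"tx":0,"ty":0,"tz":6,"fingers":0},{"wx":0,"wy":0,"wz":0,"tx":0,"ty":0,"tz":8,"fingers":0},{"wx":0,"wy":0,"wz":0,"tx":0,"ty":0,"tz":8,"fingers":0},{"wx":0,"wy":0,"wz":0,"tx":0,"ty":0,"tz":8,"fingers":0},{"wx":0,"wy":0,"wz":0,"tx":0,"ty":0,"tz":4,"fingers":0},{"wx":0,"wy":0,"wz":0,"tx":0,"ty":0,"tz":0,"fingers":0}]'
python3 - <<'E'
from h import *
im=cam("scene"); f=im["frame"][90:220,200:400,::-1]; cv2.imwrite("pics/g2.png",cv2.resize(f,None,fx=4,fy=4))
for b in blobs(im["frame"],cloud(im),(0,150,60),(6,255,255),.02): print(*b)
E
```

```text
time: 3.35
ee_pos: [0.557, 0.2484, 0.165]
ee_rot: [-179.8, -0.0, -72.8]
contact_force: [1.0, -0.5, 9.6]
grip_width: 0.0127
grasp_force: 59.5
time: 4.15
ee_pos: [0.5553, 0.2482, 0.2032]
ee_rot: [-179.9, 0.0, -72.9]
contact_force: [-0.3, -0.7, -5.9]
grip_width: 0.0127
grasp_force: 58.5
[283.  126.2] 17 [0.5534 0.2596 0.2239] [0.546 0.238 0.219] [0.569 0.28  0.261] 110.0
[234.5 247.2] 871 [ 0.6225 -0.1983  0.0598] [ 0.473 -0.317  0.02 ] [ 0.699 -0.147  0.113] -34.5
[195.4 250.8] 77 [ 0.4963 -0.3116  0.0703] [ 0.477 -0.327  0.02 ] [ 0.542 -0.28   0.141] -29.8
```

View pics/g2.png

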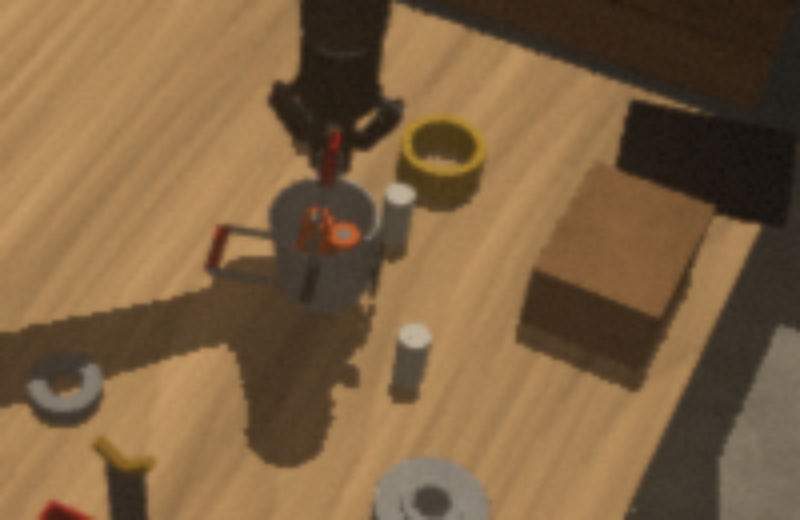

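```bash
python3 -m jog '[{"wx":0,"wy":0,"wz":0,"tx":0,"ty":0,"tz":10,"fingers":0},{"wx":0,"wy":0,"wz":0,"tx":0,"ty":0,"tz":25,"fingers":0},{"wx":0,"wy":0,"wz":0,"tx":0,"ty":0,"tz":37,"fingers":0},{"wx":0,"wy":0,"wz":0,"tx":0,"ty":0,"tz":37,"fingers":0},{"wx":0,"wy":0,"wz":0,"tx":0,"ty":0,"tz":35,"fingers":0},{"wx":0,"wy":0,"wz":0,"tx":0,"ty":0,"tz":25,"fingers":0},{"wx":0,"wy":0,"wz":0,"tx":0,"ty":-3,"tz":12,"fingers":0},{"wx":0,"wy":0,"wz":-0.5,"tx":0,"ty":-7,"tz":4,"fingers":0}]'; python3 -m jog '[{"wx":0,"wy":0,"wz":-0.5,"tx":0,"ty":-12,"tz":0,"fingers":0},{"wx":0,"wy":0,"wz":-0.7,"tx":0,"ty":-18,"tz":0,"fingers":0},{"wx":0,"wy":0,"wz":-0.7,"tx":0,"ty":-22,"tz":0,"fingers":0},{"wx":0,"wy":0,"wz":-0.7,"tx":0,"ty":-25,"tz":0,"fingers":0},{"wx":0,"wy":0,"wz":-0.7,"tx":0,"ty":-25,"tz":0,"fingers":0},{"wx":0,"wy":0,"wz":-0.7,"tx":0,"ty":-25,"tz":0,"fingers":0},{"wx":0,"wy":0,"wz":-0.7,"tx":0,"ty":-25,"tz":0,"fingers":0},{"wx":0,"wy":0,"wz":-0.8,"tx":0,"ty":-25,"tz":0,"fingers":0}]'; python3 -m jog '[{"wx":0,"wy":0,"wz":-0.7,"tx":0,"ty":-25,"tz":0,"fingers":0},{"wx":0,"wy":0,"wz":-0.7,"tx":0,"ty":-25,"tz":0,"fingers":0},{"wx":0,"wy":0,"wz":-0.7,"tx":0,"ty":-25,"tz":0,"fingers":0},{"wx":0,"wy":0,"wz":-0.7,"tx":0,"ty":-25,"tz":0,"fingers":0},{"wx":0,"wy":0,"wz":-0.7,"tx":0,"ty":-25,"tz":0,"fingers":0},{"wx":0,"wy":0,"wz":-0.7,"tx":0,"ty":-25,"tz":0,"fingers":0},{"wx":0,"wy":0,"wz":-0.7,"tx":0,"ty":-25,"tz":0,"fingers":0},{"wx":0,"wy":0,"wz":-0.8,"tx":0,"ty":-25,"tz":0,"fingers":0}]'; python3 -m jog '[{"wx":0,"wy":0,"wz":-0.7,"tx":0,"ty":-25,"tz":0,"fingers":0},{"wx":0,"wy":0,"wz":-0.7,"tx":0,"ty":-22,"tz":0,"fingers":0},{"wx":0,"wy":0,"wz":-0.7,"tx":0,"ty":-18,"tz":0,"fingers":0},{"wx":0,"wy":0,"wz":-0.7,"tx":0,"ty":-12,"tz":0,"fingers":0},{"wx":0,"wy":0,"wz":-0.7,"tx":0,"ty":-8,"tz":0,"fingers":0},{"wx":0,"wy":0,"wz":-0.2,"tx":0,"ty":-4,"tz":0,"fingers":0},{"wx":0,"wy":0,"wz":0,"tx":0,"ty":0,"tz":0,"fingers":0},{"wx":0,"wy":0,"wz":0,"tx":0,"ty":0,"tz":0,"fingers":0}]'
python3 - <<'E'
from h import *
im=cam("scene"); f=im["frame"][90:290,130:330,::-1]; cv2.imwrite("pics/s1.png",cv2.resize(f,None,fx=3,fy=3))
for n in ("scene","top"):
  im=cam(n)
  for b in blobs(im["frame"],cloud(im),(0,150,50),(6,255,255),.19): print(*b)
E
```

```text
time: 5.0
ee_pos: [0.555, 0.2381, 0.3884]
ee_rot: [-179.9, 0.1, -73.4]
contact_force: [0.1, 0.7, -6.8]
grip_width: 0.0129
grasp_force: 58.9
time: 5.8
ee_pos: [0.5539, 0.0583, 0.3859]
ee_rot: [179.8, -0.0, -79.0]
contact_force: [0.1, 0.4, -6.0]
grip_width: 0.0127
grasp_force: 58.9
time: 6.6
ee_pos: [0.5534, -0.1413, 0.3858]
ee_rot: [179.8, 0.0, -84.7]
contact_force: [-0.7, 0.7, -5.5]
grip_width: 0.0125
grasp_force: 58.9
time: 7.4
ee_pos: [0.555, -0.2275, 0.3873]
ee_rot: [-180.0, 0.0, -88.2]
contact_force: [0.7, 0.0, -5.7]
grip_width: 0.0127
grasp_force: 58.9
[83.8 12.8] 917 [-0.6633  0.436   0.2786] [-0.812  0.391  0.192] [-0.614  0.568  0.319] 36.4
[209.8 190.4] 29 [ 0.5577 -0.2477  0.4064] [ 0.551 -0.26   0.403] [ 0.563 -0.23   0.41 ] -78.9
[187.3 201.4] 46 [ 0.4416 -0.2354  0.2468] [ 0.435 -0.26   0.242] [ 0.447 -0.203  0.25 ] -88.9
[330.4 184.5] 53 [ 0.552  -0.2009  0.4071] [ 0.532 -0.215  0.396] [ 0.561 -0.191  0.524] 139.8
[332.4 232.1] 97 [ 0.4397 -0.2291  0.247 ] [ 0.432 -0.258  0.241] [ 0.447 -0.202  0.253] -89.5
```

View pics/s1.png

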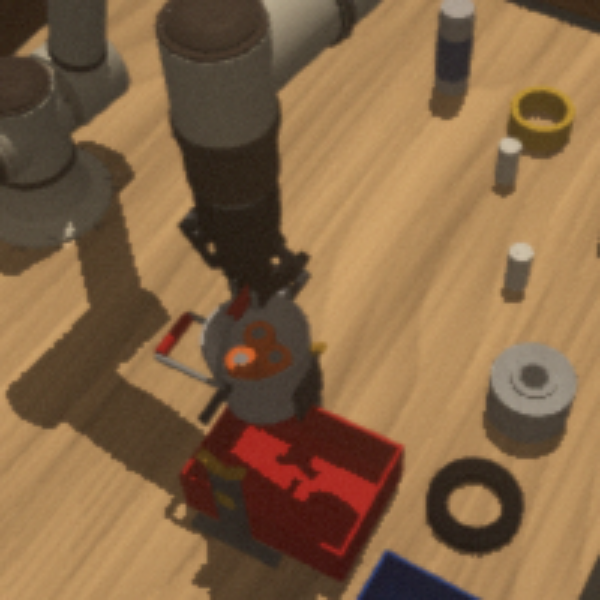

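The pail hangs level over the stand, with its bar on the robot's side and its rollers in. Lowering it now.

```bash
python3 -m jog '[{"wx":0,"wy":0,"wz":-0.5,"tx":-1.5,"ty":0,"tz":-8,"fingers":0},{"wx":0,"wy":0,"wz":0,"tx":0,"ty":0,"tz":-16,"fingers":0},{"wx":0,"wy":0,"wz":0,"tx":0,"ty":0,"tz":-20,"fingers":0},{"wx":0,"wy":0,"wz":0,"tx":0,"ty":0,"tz":-20,"fingers":0},{"wx":0,"wy":0,"wz":0,"tx":0,"ty":0,"tz":-14,"fingers":0},{"wx":0,"wy":0,"wz":0,"tx":0,"ty":0,"tz":-8,"fingers":0},{"wx":0,"wy":0,"wz":0,"tx":0,"ty":0,"tz":-6,"fingers":0},{"wx":0,"wy":0,"wz":0,"tx":0,"ty":0,"tz":-4,"fingers":0}]';python3 -m jog '[{"wx":0,"wy":0,"wz":0,"tx":0,"ty":0,"tz":-3,"fingers":0},{"wx":0,"wy":0,"wz":0,"tx":0,"ty":0,"tz":-3,"fingers":0},{"wx":0,"wy":0,"wz":0,"tx":0,"ty":0,"tz":0,"fingers":0}]';python3 -m jog '[{"wx":0,"wy":0,"wz":0,"tx":0,"ty":0,"tz":-3,"fingers":0},{"wx":0,"wy":0,"wz":0,"tx":0,"ty":0,"tz":0,"fingers":0}]'
python3 - <<'E'
from h import *
for n in ("scene","top"):
  im=cam(n)
  for b in blobs(im["frame"],cloud(im),(0,150,50),(6,255,255),.1): print(*b)
E
```

```text
time: 8.35
ee_pos: [0.5536, -0.2281, 0.2912]
ee_rot: [-180.0, -0.0, -88.8]
contact_force: [-0.2, 1.0, -5.1]
grip_width: 0.013
grasp_force: 58.9
time: 8.65
ee_pos: [0.5534, -0.228, 0.2852]
ee_rot: [180.0, 0.0, -88.8]
contact_force: [0.3, -0.2, -4.6]
grip_width: 0.0128
grasp_force: 58.9
time: 8.85
ee_pos: [0.5534, -0.2281, 0.2821]
ee_rot: [180.0, 0.0, -88.8]
contact_force: [-0.3, 0.0, -5.8]
grip_width: 0.0132
grasp_force: 58.9
[87.  13.7] 1100 [-0.6616  0.4437  0.2636] [-0.988  0.396  0.162] [-0.608  0.728  0.319] 92.1
[211.9 210.3] 30 [ 0.5548 -0.2493  0.3   ] [ 0.549 -0.262  0.294] [ 0.562 -0.23   0.304] -83.0
[190.9 217.9] 33 [ 0.4409 -0.2353  0.1426] [ 0.434 -0.258  0.138] [ 0.446 -0.203  0.148] -89.7
[324.  191.1] 39 [ 0.5497 -0.2005  0.3017] [ 0.533 -0.215  0.296] [ 0.559 -0.191  0.422] 138.9
[326.4 234.5] 78 [ 0.4375 -0.2276  0.1422] [ 0.431 -0.256  0.129] [ 0.445 -0.201  0.149] 92.1
```

```bash
for i in 1; do python3 -m jog '[{"wx":0,"wy":0,"wz":0,"tx":0,"ty":0,"tz":-3,"fingers":0},{"wx":0,"wy":0,"wz":0,"tx":0,"ty":0,"tz":0,"fingers":0}]'; done;python3 -m jog '[{"wx":0,"wy":0,"wz":0,"tx":0,"ty":0,"tz":-2,"fingers":0},{"wx":0,"wy":0,"wz":0,"tx":0,"ty":0,"tz":0,"fingers":0}]'
```

```text
time: 9.15
ee_pos: [0.5533, -0.228, 0.2788]
ee_rot: [180.0, 0.0, -88.8]
contact_force: [-0.6, 0.1, -5.8]
grip_width: 0.0127
grasp_force: 58.9
time: 9.35
ee_pos: [0.5533, -0.2281, 0.2769]
ee_rot: [180.0, 0.0, -88.8]
contact_force: [-0.0, 0.4, -5.5]
grip_width: 0.0129
grasp_force: 58.9
```

```bash
python3 -m jog '[{"wx":0,"wy":0,"wz":0,"tx":0,"ty":0,"tz":-3,"fingers":0},{"wx":0,"wy":0,"wz":0,"tx":0,"ty":0,"tz":0,"fingers":0}]';python3 -m jog '[{"wx":0,"wy":0,"wz":0,"tx":0,"ty":0,"tz":-2,"fingers":0},{"wx":0,"wy":0,"wz":0,"tx":0,"ty":0,"tz":0,"fingers":0}]'
python3 - <<'E'
from h import *
for n in ("scene","top"):
  im=cam(n)
  for b in blobs(im["frame"],cloud(im),(0,150,50),(6,255,255),.1): print(*b)
  if n=="scene": cv2.imwrite("pics/s2.png",cv2.resize(im["frame"][150:300,150:320,::-1],None,fx=4,fy=4))
E
```

```text
time: 9.55
ee_pos: [0.5533, -0.2281, 0.2738]
ee_rot: [180.0, 0.0, -88.8]
contact_force: [-0.3, 0.4, -6.0]
grip_width: 0.0128
grasp_force: 58.9
time: 9.75
ee_pos: [0.5534, -0.2281, 0.2721]
ee_rot: [180.0, 0.0, -88.8]
contact_force: [-0.2, -1.2, -6.2]
grip_width: 0.0129
grasp_force: 58.9
[87.8 13.4] 1107 [-0.6603  0.4457  0.2631] [-0.985  0.394  0.164] [-0.611  0.73   0.32 ] 92.8
[212.3 212.2] 25 [ 0.5554 -0.2496  0.2908] [ 0.551 -0.262  0.282] [ 0.561 -0.234  0.293] -86.8
[191.5 220.1] 32 [ 0.4421 -0.2372  0.1311] [ 0.437 -0.26   0.126] [ 0.448 -0.207  0.135] -87.6
[323.4 191.4] 38 [ 0.5533 -0.2018  0.2914] [ 0.532 -0.223  0.158] [ 0.563 -0.192  0.411] 129.7
[326.3 233.6] 78 [ 0.4404 -0.2291  0.1317] [ 0.434 -0.258  0.122] [ 0.449 -0.203  0.138] 91.1
```

View pics/s2.png

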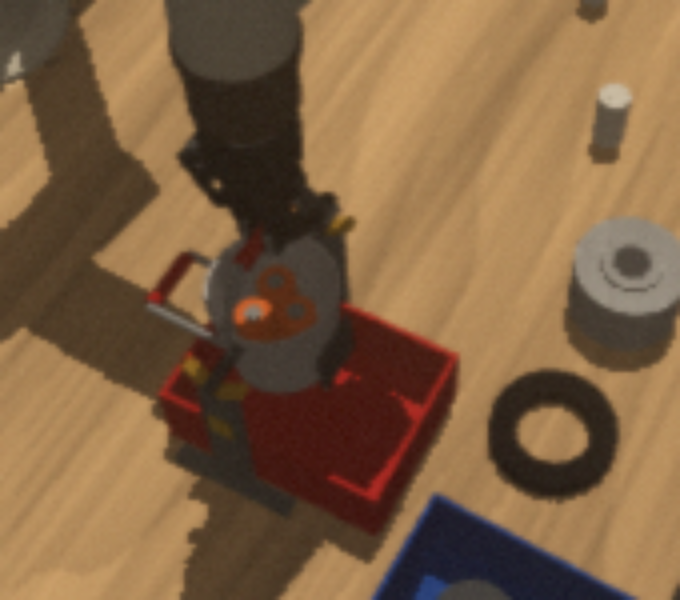

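The pins are between the fork arms at (215,375) in the crop but not yet seated. The bar sits low only because the pail tilts about 0.1 rad. Lowering further until the load leaves the wrist.

```bash
python3 -m jog '[{"wx":0,"wy":0,"wz":0,"tx":0.5,"ty":0,"tz":-3,"fingers":0},{"wx":0,"wy":0,"wz":0,"tx":0,"ty":0,"tz":0,"fingers":0}]' | sed -n 2,4p;python3 -m jog '[{"wx":0,"wy":0,"wz":0,"tx":0.5,"ty":0,"tz":-2,"fingers":0},{"wx":0,"wy":0,"wz":0,"tx":0,"ty":0,"tz":0,"fingers":0}]'| sed -n 2,4p;python3 -m jog '[{"wx":0,"wy":0,"wz":0,"tx":0,"ty":0,"tz":-2,"fingers":0},{"wx":0,"wy":0,"wz":0,"tx":0,"ty":0,"tz":0,"fingers":0}]'| sed -n 2,4p
```

```text
ee_pos: [0.5546, -0.2285, 0.2705]
ee_rot: [-179.9, -0.1, -88.7]
contact_force: [0.1, -0.8, -1.8]
ee_pos: [0.556, -0.2286, 0.2703]
ee_rot: [-179.7, -0.1, -88.7]
contact_force: [0.8, 0.6, 4.1]
ee_pos: [0.557, -0.2287, 0.2702]
ee_rot: [-179.5, -0.2, -88.7]
contact_force: [0.5, 2.2, 10.0]
```

```bash
python3 -m jog '[{"wx":0,"wy":0,"wz":0,"tx":-0.5,"ty":0,"tz":4,"fingers":0},{"wx":0,"wy":0,"wz":0,"tx":0,"ty":0,"tz":0,"fingers":0.6},{"wx":0,"wy":0,"wz":0,"tx":0,"ty":0,"tz":0,"fingers":0.6},{"wx":0,"wy":0,"wz":0,"tx":0,"ty":0,"tz":15,"fingers":0.6},{"wx":0,"wy":0,"wz":0,"tx":0,"ty":0,"tz":40,"fingers":0.6},{"wx":0,"wy":0,"wz":0,"tx":-5,"ty":0,"tz":45,"fingers":0.6},{"wx":0,"wy":0,"wz":0,"tx":-40,"ty":0,"tz":10,"fingers":0.6},{"wx":0,"wy":0,"wz":0,"tx":-40,"ty":0,"tz":0,"fingers":0.6}]'; python3 -m jog '[{"wx":0,"wy":0,"wz":0,"tx":-40,"ty":0,"tz":0,"fingers":0.6},{"wx":0,"wy":0,"wz":0,"tx":-15,"ty":0,"tz":0,"fingers":0.6},{"wx":0,"wy":0,"wz":0,"tx":0,"ty":0,"tz":0,"fingers":0.6},{"wx":0,"wy":0,"wz":0,"tx":0,"ty":0,"tz":0,"fingers":0.6},{"wx":0,"wy":0,"wz":0,"tx":0,"ty":0,"tz":0,"fingers":0.6}]'
python3 - <<'E'
from h import *
for n in ("scene","top"):
  im=cam(n);P=cloud(im)
  for b in blobs(im["frame"],P,(0,150,50),(6,255,255),.1)+blobs(im["frame"],P,(7,140,80),(14,255,255),.12): print(*b)
  if n=="scene": cv2.imwrite("pics/s3.png",cv2.resize(im["frame"][150:300,150:320,::-1],None,fx=4,fy=4))
E
```

```text
time: 11.25
ee_pos: [0.4693, -0.2284, 0.3811]
ee_rot: [-179.8, -0.1, -88.8]
contact_force: [0.1, 0.1, -0.5]
grip_width: 0.051
grasp_force: 0.0
time: 11.75
ee_pos: [0.415, -0.2281, 0.3787]
ee_rot: [179.9, 0.0, -88.8]
contact_force: [1.3, 0.3, 0.7]
grip_width: 0.0508
grasp_force: 0.0
[84.3 22.3] 432 [-0.6736  0.4246  0.2181] [-0.871  0.393  0.161] [-0.614  0.518  0.318] 24.8
[190.1 219.5] 17 [ 0.4406 -0.2429  0.1385] [ 0.434 -0.261  0.133] [ 0.443 -0.217  0.144] -89.3
[238.1 225.8] 80 [ 0.637  -0.2316  0.2454] [ 0.629 -0.26   0.236] [ 0.645 -0.193  0.252] -88.0
[190.1 217.1] 14 [ 0.4336 -0.2327  0.1369] [ 0.432 -0.259  0.135] [ 0.438 -0.206  0.14 ] -90.7
[192.6 218.7] 15 [ 0.4446 -0.2295  0.134 ] [ 0.441 -0.255  0.128] [ 0.446 -0.209  0.142] -88.1
[218.2 226.6] 225 [ 0.5542 -0.232   0.1769] [ 0.51  -0.264  0.12 ] [ 0.593 -0.18   0.183] -52.9
[326.5 166. ] 118 [ 0.6344 -0.2228  0.2453] [ 0.627 -0.257  0.238] [ 0.644 -0.187  0.253] 91.9
[325.1 196.3] 251 [ 0.552  -0.2264  0.1779] [ 0.527 -0.272  0.12 ] [ 0.596 -0.191  0.186] -140.3
```

View pics/s3.png

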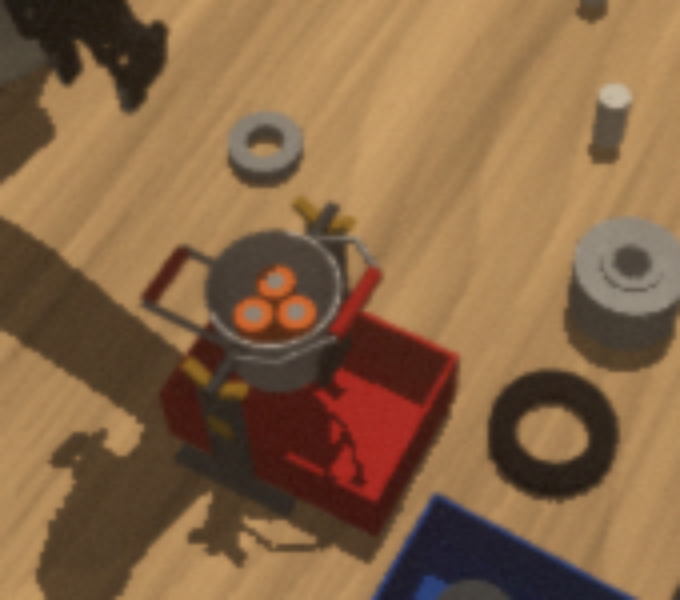

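Both pins sit in the fork Vs at (215,385) and (330,215), the pail is upright with all three rollers in, and the bail lies to the front. Now to the tip bar.

```bash
python3 -m jog '[{"wx":0,"wy":-3.75,"wz":0,"tx":0.5,"ty":-0.5,"tz":-42,"fingers":0.45},{"wx":0,"wy":-3.75,"wz":0,"tx":0.5,"ty":-0.5,"tz":-42,"fingers":0.45},{"wx":0,"wy":-3.75,"wz":0,"tx":0.5,"ty":-1,"tz":-42,"fingers":0.45},{"wx":0,"wy":-3.75,"wz":0,"tx":1,"ty":-1,"tz":-42,"fingers":0.45},{"wx":0,"wy":0,"wz":0,"tx":0,"ty":0,"tz":0,"fingers":0.45},{"wx":0,"wy":0,"wz":0,"tx":0,"ty":0,"tz":0,"fingers":0.45}]'; python3 -m jog '[{"wx":0,"wy":0,"wz":0,"tx":6.5,"ty":0,"tz":-24,"fingers":0.45},{"wx":0,"wy":0,"wz":0,"tx":6.5,"ty":0,"tz":-24,"fingers":0.45},{"wx":0,"wy":0,"wz":0,"tx":6.5,"ty":0,"tz":-24,"fingers":0.45},{"wx":0,"wy":0,"wz":0,"tx":6.5,"ty":0,"tz":-24,"fingers":0.45},{"wx":0,"wy":0,"wz":0,"tx":0,"ty":0,"tz":0,"fingers":0.45},{"wx":0,"wy":0,"wz":0,"tx":0,"ty":0,"tz":0,"fingers":0.45}]'
```

```text
time: 12.45
ee_pos: [0.4177, -0.2317, 0.2123]
ee_rot: [-165.1, -0.4, -88.8]
contact_force: [1.4, -0.6, 1.0]
grip_width: 0.0386
grasp_force: 0.0
time: 13.05
ee_pos: [0.4454, -0.2316, 0.1176]
ee_rot: [-164.8, -0.4, -88.8]
contact_force: [0.2, -0.4, 0.3]
grip_width: 0.0383
grasp_force: 0.0
```

```bash
python3 -m jog '[{"wx":0,"wy":0,"wz":0,"tx":0,"ty":0,"tz":-2.5,"fingers":0.45},{"wx":0,"wy":0,"wz":0,"tx":0,"ty":0,"tz":0,"fingers":0},{"wx":0,"wy":0,"wz":0,"tx":0,"ty":0,"tz":0,"fingers":0},{"wx":0,"wy":0,"wz":0,"tx":0,"ty":0,"tz":0,"fingers":0},{"wx":0,"wy":0,"wz":0,"tx":0,"ty":0,"tz":0,"fingers":0},{"wx":0,"wy":0,"wz":0,"tx":0,"ty":0,"tz":0,"fingers":0}]' 60
python3 - <<'E'
from h import *
s=ctrl.get_state(); Rm=R.from_euler('xyz',s["ee_rot"],degrees=True).as_matrix()
g=s["ee_pos"]-.019*Rm[:,2]; print("grip pt",g)
ax=np.array([.5553,-.2296,.190]); d=g-ax; r=np.hypot(d[0],d[2]); a0=np.degrees(np.arctan2(d[2],-d[0])); print("rad",r,"elev",a0)
p=d.copy()
for th in range(8,137,8):
    a=np.radians(a0+th); q=np.array([-r*np.cos(a),0,r*np.sin(a)]); print(th,"tx %.1f tz %.1f"%((q[0]-p[0])*1e3,(q[2]-p[2])*1e3)); p=q
for n in ("scene","top"):
  im=cam(n);P=cloud(im)
  for b in blobs(im["frame"],P,(0,150,50),(6,255,255),.1): print(*b)
E
```

```text
time: 13.65
ee_pos: [0.4424, -0.2312, 0.113]
ee_rot: [-165.0, -0.3, -88.8]
contact_force: [-0.3, -2.1, 0.4]
grip_width: 0.0132
grasp_force: 58.4
grip pt [ 0.43752224 -0.2312013   0.13135783]
rad 0.13156939755272157 elev -26.46895661045302
8 tx -7.0 tz 17.0
16 tx -4.6 tz 17.8
24 tx -2.1 tz 18.2
32 tx 0.5 tz 18.3
40 tx 3.0 tz 18.1
48 tx 5.5 tz 17.5
56 tx 7.9 tz 16.6
64 tx 10.1 tz 15.3
72 tx 12.2 tz 13.7
80 tx 14.0 tz 11.9
88 tx 15.5 tz 9.9
96 tx 16.7 tz 7.6
104 tx 17.6 tz 5.2
112 tx 18.2 tz 2.7
120 tx 18.4 tz 0.2
128 tx 18.2 tz -2.4
136 tx 17.7 tz -4.9
[79.  14.9] 582 [-0.6852  0.4233  0.2717] [-0.988  0.396  0.162] [-0.637  0.557  0.32 ] 3.3
[238.  225.7] 80 [ 0.6366 -0.2307  0.2455] [ 0.612 -0.259  0.143] [ 0.643 -0.193  0.252] -86.1
[188.4 221.9] 18 [ 0.441  -0.2515  0.1366] [ 0.432 -0.261  0.131] [ 0.445 -0.24   0.142] -74.7
[326.5 166.1] 120 [ 0.6337 -0.223   0.2463] [ 0.627 -0.257  0.236] [ 0.643 -0.184  0.252] 91.9
[321.  234.3] 18 [ 0.4389 -0.2102  0.1378] [ 0.429 -0.216  0.132] [ 0.443 -0.199  0.25 ] 127.6
```

```bash
python3 -m jog '[{"wx":0,"wy":0,"wz":0,"tx":-3.5,"ty":0,"tz":8.5,"fingers":0},{"wx":0,"wy":0,"wz":0,"tx":-3.5,"ty":0,"tz":8.5,"fingers":0},{"wx":0,"wy":0,"wz":0,"tx":-4.6,"ty":0,"tz":17.8,"fingers":0},{"wx":0,"wy":0,"wz":0,"tx":-2.1,"ty":0,"tz":18.2,"fingers":0},{"wx":0,"wy":0,"wz":0,"tx":0.5,"ty":0,"tz":18.3,"fingers":0},{"wx":0,"wy":0,"wz":0,"tx":3,"ty":0,"tz":18.1,"fingers":0},{"wx":0,"wy":0,"wz":0,"tx":5.5,"ty":0,"tz":17.5,"fingers":0},{"wx":0,"wy":0,"wz":0,"tx":7.9,"ty":0,"tz":16.6,"fingers":0}]'; python3 -m jog '[{"wx":0,"wy":0,"wz":0,"tx":5,"ty":0,"tz":7.7,"fingers":0},{"wx":0,"wy":0,"wz":0,"tx":5.1,"ty":0,"tz":7.6,"fingers":0},{"wx":0,"wy":0,"wz":0,"tx":6,"ty":0,"tz":7,"fingers":0},{"wx":0,"wy":0,"wz":0,"tx":6.2,"ty":0,"tz":6.7,"fingers":0},{"wx":0,"wy":0,"wz":0,"tx":7,"ty":0,"tz":6,"fingers":0},{"wx":0,"wy":0,"wz":0,"tx":7,"ty":0,"tz":5.9,"fingers":0},{"wx":0,"wy":0,"wz":0,"tx":7.7,"ty":0,"tz":5,"fingers":0},{"wx":0,"wy":0,"wz":0,"tx":7.8,"ty":0,"tz":4.9,"fingers":0}]'
```

```text
time: 14.55
ee_pos: [0.4465, -0.2307, 0.2381]
ee_rot: [-164.8, -0.3, -88.8]
contact_force: [3.7, 0.6, -4.0]
grip_width: 0.0133
grasp_force: 58.6
time: 15.35
ee_pos: [0.4976, -0.2311, 0.287]
ee_rot: [-165.1, -0.3, -88.9]
contact_force: [1.0, -0.3, -5.1]
grip_width: 0.0132
grasp_force: 58.6
```

Now at about 88°. Continuing slowly to 136°.

```bash
python3 -m jog '[{"wx":0,"wy":0,"wz":0,"tx":8.3,"ty":0,"tz":3.9,"fingers":0},{"wx":0,"wy":0,"wz":0,"tx":8.4,"ty":0,"tz":3.7,"fingers":0},{"wx":0,"wy":0,"wz":0,"tx":8.8,"ty":0,"tz":2.7,"fingers":0},{"wx":0,"wy":0,"wz":0,"tx":8.8,"ty":0,"tz":2.5,"fingers":0},{"wx":0,"wy":0,"wz":0,"tx":9.1,"ty":0,"tz":1.5,"fingers":0},{"wx":0,"wy":0,"wz":0,"tx":9.1,"ty":0,"tz":1.2,"fingers":0},{"wx":0,"wy":0,"wz":0,"tx":9.2,"ty":0,"tz":0.2,"fingers":0},{"wx":0,"wy":0,"wz":0,"tx":9.2,"ty":0,"tz":0,"fingers":0}]'; python3 -m jog '[{"wx":0,"wy":0,"wz":0,"tx":9.1,"ty":0,"tz":-1,"fingers":0},{"wx":0,"wy":0,"wz":0,"tx":9.1,"ty":0,"tz":-1.4,"fingers":0},{"wx":0,"wy":0,"wz":0,"tx":8.9,"ty":0,"tz":-2.2,"fingers":0},{"wx":0,"wy":0,"wz":0,"tx":8.8,"ty":0,"tz":-2.7,"fingers":0},{"wx":0,"wy":0,"wz":0,"tx":0,"ty":0,"tz":0,"fingers":0},{"wx":0,"wy":0,"wz":0,"tx":0,"ty":0,"tz":0,"fingers":0},{"wx":0,"wy":0,"wz":0,"tx":0,"ty":0,"tz":0,"fingers":0},{"wx":0,"wy":0,"wz":0,"tx":0,"ty":0,"tz":0,"fingers":0}]'
python3 - <<'E'
from h import *
for n in ("scene","top"):
  im=cam(n);P=cloud(im)
  for b in blobs(im["frame"],P,(7,140,60),(16,255,255),.005):
    if .4<b[2][0]<.75 and b[2][1]<-.1:print(n,*b)
  if n=="scene": cv2.imwrite("pics/s4.png",cv2.resize(im["frame"][150:300,150:320,::-1],None,fx=4,fy=4))
E
```

```text
time: 16.15
ee_pos: [0.5692, -0.2311, 0.3028]
ee_rot: [-165.0, -0.3, -88.8]
contact_force: [-1.9, -0.4, -3.0]
grip_width: 0.0135
grasp_force: 58.9
time: 16.95
ee_pos: [0.6038, -0.2311, 0.2955]
ee_rot: [-165.0, -0.3, -88.8]
contact_force: [-2.6, 0.8, -0.9]
grip_width: 0.0131
grasp_force: 59.0
scene [245.3 254. ] 400 [ 0.6595 -0.2307  0.0592] [ 0.619 -0.281  0.006] [ 0.688 -0.149  0.081] -91.7
scene [197.9 242.1] 33 [ 0.4828 -0.2843  0.0789] [ 0.476 -0.328  0.017] [ 0.55  -0.242  0.204] -41.9
scene [263.1 244.6] 15 [ 0.6928 -0.1542  0.0385] [ 0.692 -0.17   0.011] [ 0.694 -0.145  0.079] -88.0
scene [192.1 254. ] 11 [ 0.4835 -0.3137  0.0364] [ 0.479 -0.316  0.007] [ 0.49  -0.312  0.062] -177.3
```

View pics/s4.png

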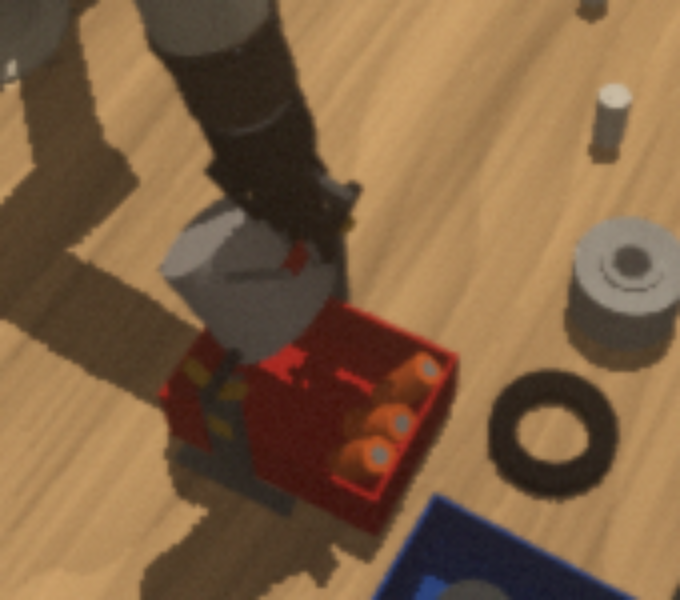

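All three rollers are out, leaning near the bin's front wall at (410,375), (395,425) and (370,455). I'll swing the pail back and measure them unobstructed.

```bash
python3 -m jog '[{"wx":0,"wy":0,"wz":0,"tx":-8.8,"ty":0,"tz":2.7,"fingers":0},{"wx":0,"wy":0,"wz":0,"tx":-8.9,"ty":0,"tz":2.2,"fingers":0},{"wx":0,"wy":0,"wz":0,"tx":-9.1,"ty":0,"tz":1.4,"fingers":0},{"wx":0,"wy":0,"wz":0,"tx":-9.1,"ty":0,"tz":1,"fingers":0},{"wx":0,"wy":0,"wz":0,"tx":-18.4,"ty":0,"tz":-0.2,"fingers":0},{"wx":0,"wy":0,"wz":0,"tx":-18.2,"ty":0,"tz":-2.7,"fingers":0},{"wx":0,"wy":0,"wz":0,"tx":-17.6,"ty":0,"tz":-5.2,"fingers":0},{"wx":0,"wy":0,"wz":0,"tx":-16.7,"ty":0,"tz":-7.6,"fingers":0}]'; python3 -m jog '[{"wx":0,"wy":0,"wz":0,"tx":-15.5,"ty":0,"tz":-9.9,"fingers":0},{"wx":0,"wy":0,"wz":0,"tx":-14,"ty":0,"tz":-11.9,"fingers":0},{"wx":0,"wy":0,"wz":0,"tx":-12.2,"ty":0,"tz":-13.7,"fingers":0},{"wx":0,"wy":0,"wz":0,"tx":-10.1,"ty":0,"tz":-15.3,"fingers":0},{"wx":0,"wy":0,"wz":0,"tx":-7.9,"ty":0,"tz":-16.6,"fingers":0},{"wx":0,"wy":0,"wz":0,"tx":-5.5,"ty":0,"tz":-17.5,"fingers":0},{"wx":0,"wy":0,"wz":0,"tx":-3,"ty":0,"tz":-18.1,"fingers":0},{"wx":0,"wy":0,"wz":0,"tx":-0.5,"ty":0,"tz":-18.3,"fingers":0}]'; python3 -m jog '[{"wx":0,"wy":0,"wz":0,"tx":2.1,"ty":0,"tz":-18.2,"fingers":0},{"wx":0,"wy":0,"wz":0,"tx":4.6,"ty":0,"tz":-17.8,"fingers":0},{"wx":0,"wy":0,"wz":0,"tx":3.5,"ty":0,"tz":-8.5,"fingers":0},{"wx":0,"wy":0,"wz":0,"tx":3.5,"ty":0,"tz":-8.5,"fingers":0},{"wx":0,"wy":0,"wz":0,"tx":0,"ty":0,"tz":0,"fingers":0},{"wx":0,"wy":0,"wz":0,"tx":0,"ty":0,"tz":0,"fingers":0}]'
python3 - <<'E'
from h import *
for n in ("scene","top"):
  im=cam(n);P=cloud(im);np.savez(n+"5.npz",f=im["frame"],P=P)
  for b in blobs(im["frame"],P,(7,140,60),(16,255,255),.005):
    if .5<b[2][0]<.75 and b[2][1]<-.1:print(n,*b)
  if n=="top": a=im["frame"][125:235,280:370,::-1]
  else: c=im["frame"][170:290,160:300,::-1]
cv2.imwrite("pics/s5.png",np.hstack([cv2.resize(a,(400,480),interpolation=2),cv2.resize(c,(400,480),interpolation=2)]))
E
```

```text
time: 17.85
ee_pos: [0.4968, -0.2311, 0.2878]
ee_rot: [-164.8, -0.3, -88.8]
contact_force: [0.2, 0.2, -3.2]
grip_width: 0.0131
grasp_force: 58.7
time: 18.65
ee_pos: [0.4289, -0.2315, 0.1667]
ee_rot: [-164.8, -0.4, -88.8]
contact_force: [0.3, -0.7, -0.6]
grip_width: 0.0131
grasp_force: 59.1
time: 19.25
ee_pos: [0.4425, -0.2311, 0.1132]
ee_rot: [-165.0, -0.3, -88.8]
contact_force: [-1.4, -0.0, -0.5]
grip_width: 0.0136
grasp_force: 59.1
scene [245.2 254.2] 397 [ 0.6594 -0.2311  0.0578] [ 0.622 -0.282  0.006] [ 0.687 -0.151  0.082] -91.7
scene [261.8 247.9] 32 [ 0.693  -0.1628  0.0327] [ 0.691 -0.195  0.008] [ 0.695 -0.145  0.078] -87.3
top [329.2 161.9] 16 [ 0.6844 -0.2602  0.0665] [ 0.68  -0.286  0.022] [ 0.693 -0.248  0.071] -79.8
top [303.3 170.4] 128 [ 0.6573 -0.1748  0.064 ] [ 0.616 -0.2    0.006] [ 0.69  -0.155  0.227] -171.4
top [316.7 163.2] 17 [ 0.6826 -0.2177  0.0636] [ 0.636 -0.239  0.034] [ 0.692 -0.187  0.247] 136.9
top [322.7 172.9] 156 [ 0.6502 -0.2381  0.0538] [ 0.611 -0.283  0.006] [ 0.665 -0.198  0.245] -80.6
top [309.3 178.8] 18 [ 0.6343 -0.1985  0.0286] [ 0.628 -0.205  0.005] [ 0.645 -0.189  0.036] 136.5
```

View pics/s5.png

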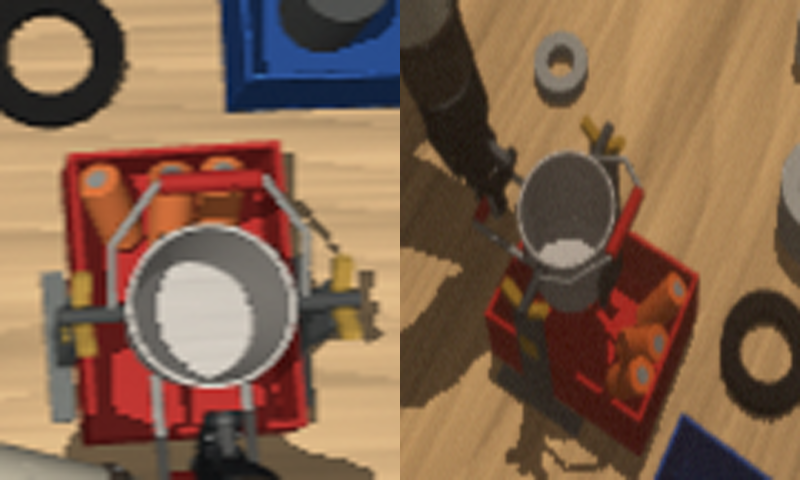

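Three rollers lie side by side, leaning on the front wall, and the pail is empty. I'll check from the depth data that none rests on another.

Run:
```python
from h import *
for n in("scene","top"):
    d=np.load(n+"5.npz");f,P=d["f"],d["P"]
    hsv=cv2.cvtColor(f,cv2.COLOR_RGB2HSV)
    box=(P[...,0]>.6)&(P[...,0]<.69)&(P[...,1]>-.3)&(P[...,1]<-.15)&(P[...,2]>.02)&(P[...,2]<.1)
    g=(box&(hsv[...,1]<110)).astype(np.uint8)
    k,l,st,c=cv2.connectedComponentsWithStats(g)
    for i in range(1,k):
        if st[i,4]>=6: print(n,"face",c[i].round(1),st[i,4],np.median(P[l==i],0).round(3))
    o=box&(hsv[...,0]>6)&(hsv[...,0]<17)&(hsv[...,1]>130)
    Q=P[o]
    for y in np.arange(-.3,-.15,.01):
        q=Q[(Q[:,1]>=y)&(Q[:,1]<y+.01)]
        if len(q)>3: print(n,"y%.2f"%y,len(q)," ".join("x%.2f:%.3f"%(x,np.median(q[(q[:,0]>=x)&(q[:,0]<x+.01),2])) for x in np.arange(.61,.69,.01) if ((q[:,0]>=x)&(q[:,0]<x+.01)).any()))
```

```text
scene face [257. 242.] 7 [ 0.674 -0.169  0.071]
scene face [250.2 255.5] 10 [ 0.678 -0.226  0.066]
scene face [244.6 263.5] 11 [ 0.678 -0.264  0.071]
scene y-0.29 8 x0.64:0.024 x0.65:0.040 x0.66:0.055 x0.68:0.067
scene y-0.28 64 x0.62:0.029 x0.63:0.028 x0.64:0.038 x0.65:0.054 x0.66:0.068 x0.67:0.071 x0.68:0.066
scene y-0.27 27 x0.62:0.027 x0.63:0.036 x0.64:0.052 x0.65:0.067 x0.66:0.078 x0.67:0.079 x0.68:0.067
scene y-0.26 22 x0.62:0.021 x0.63:0.037 x0.64:0.048 x0.65:0.062 x0.66:0.077 x0.67:0.071 x0.68:0.068
scene y-0.25 27 x0.62:0.022 x0.63:0.027 x0.64:0.036 x0.65:0.052 x0.66:0.054 x0.67:0.067 x0.68:0.068
scene y-0.24 53 x0.62:0.033 x0.63:0.038 x0.64:0.052 x0.65:0.062 x0.66:0.068 x0.67:0.071 x0.68:0.062
scene y-0.23 27 x0.62:0.034 x0.63:0.044 x0.64:0.052 x0.65:0.067 x0.66:0.074 x0.67:0.074 x0.68:0.059
scene y-0.22 19 x0.64:0.049 x0.65:0.056 x0.66:0.072 x0.67:0.065 x0.68:0.057
scene y-0.21 9 x0.63:0.026 x0.64:0.032 x0.65:0.037 x0.67:0.066
scene y-0.20 39 x0.62:0.027 x0.63:0.033 x0.64:0.044 x0.65:0.049 x0.66:0.048
scene y-0.19 46 x0.63:0.035 x0.64:0.051 x0.65:0.062 x0.66:0.066 x0.67:0.
[... 613 characters left out ...]
p y-0.25 16 x0.64:0.038 x0.65:0.051 x0.66:0.053 x0.68:0.065
top y-0.24 26 x0.64:0.048 x0.65:0.061 x0.66:0.057 x0.68:0.064
top y-0.23 25 x0.63:0.046 x0.64:0.053 x0.65:0.063 x0.68:0.056
top y-0.22 37 x0.63:0.040 x0.64:0.048 x0.65:0.061 x0.67:0.065 x0.68:0.063
top y-0.21 8 x0.63:0.030 x0.64:0.023 x0.65:0.046 x0.67:0.066
top y-0.20 17 x0.62:0.027 x0.63:0.030 x0.64:0.034 x0.65:0.052 x0.66:0.052
top y-0.19 27 x0.62:0.028 x0.63:0.039 x0.64:0.049 x0.65:0.062 x0.66:0.068 x0.67:0.073
top y-0.18 49 x0.63:0.038 x0.64:0.052 x0.65:0.069 x0.66:0.076 x0.67:0.075 x0.68:0.064
top y-0.17 30 x0.64:0.056 x0.65:0.070 x0.66:0.076 x0.67:0.068 x0.68:0.061
top y-0.16 14 x0.65:0.068 x0.66:0.070 x0.67:0.067 x0.68:0.064
```

All three roller lower ends are on the bin floor (edge heights about 27–33 mm, matching a lean on the wall), so their centres are under 39 mm. Releasing the bar and backing off.

```bash
python3 -m jog '[{"wx":0,"wy":0,"wz":0,"tx":0,"ty":0,"tz":0,"fingers":0.45},{"wx":0,"wy":0,"wz":0,"tx":0,"ty":0,"tz":0,"fingers":0.45},{"wx":0,"wy":0,"wz":0,"tx":0,"ty":0,"tz":0,"fingers":0.45},{"wx":0,"wy":0,"wz":0,"tx":-6.5,"ty":0,"tz":24,"fingers":0.45},{"wx":0,"wy":0,"wz":0,"tx":-6.5,"ty":0,"tz":24,"fingers":0.45},{"wx":0,"wy":0,"wz":0,"tx":-8,"ty":0,"tz":30,"fingers":0.45},{"wx":0,"wy":0,"wz":0,"tx":-10,"ty":0,"tz":36,"fingers":0.45},{"wx":0,"wy":0,"wz":0,"tx":-10,"ty":0,"tz":36,"fingers":0.45}]'; python3 -m jog '[{"wx":0,"wy":0,"wz":0,"tx":-10,"ty":0,"tz":30,"fingers":0.45},{"wx":0,"wy":0,"wz":0,"tx":0,"ty":0,"tz":0,"fingers":0.45},{"wx":0,"wy":0,"wz":0,"tx":0,"ty":0,"tz":0,"fingers":0.45},{"wx":0,"wy":0,"wz":0,"tx":0,"ty":0,"tz":0,"fingers":0.45},{"wx":0,"wy":0,"wz":0,"tx":0,"ty":0,"tz":0,"fingers":0.45},{"wx":0,"wy":0,"wz":0,"tx":0,"ty":0,"tz":0,"fingers":0.45},{"wx":0,"wy":0,"wz":0,"tx":0,"ty":0,"tz":0,"fingers":0.45},{"wx":0,"wy":0,"wz":0,"tx":0,"ty":0,"tz":0,"fingers":0.45}]';  python3 -m jog '[{"wx":0,"wy":0,"wz":0,"tx":0,"ty":0,"tz":0,"fingers":0.45},{"wx":0,"wy":0,"wz":0,"tx":0,"ty":0,"tz":0,"fingers":0.45},{"wx":0,"wy":0,"wz":0,"tx":0,"ty":0,"tz":0,"fingers":0.45},{"wx":0,"wy":0,"wz":0,"tx":0,"ty":0,"tz":0,"fingers":0.45},{"wx":0,"wy":0,"wz":0,"tx":0,"ty":0,"tz":0,"fingers":0.45},{"wx":0,"wy":0,"wz":0,"tx":0,"ty":0,"tz":0,"fingers":0.45},{"wx":0,"wy":0,"wz":0,"tx":0,"ty":0,"tz":0,"fingers":0.45},{"wx":0,"wy":0,"wz":0,"tx":0,"ty":0,"tz":0,"fingers":0.45}]'
python3 - <<'E'
from h import *
for t in range(2):
 for n in ("scene","top"):
  im=cam(n);P=cloud(im)
  for b in blobs(im["frame"],P,(0,150,50),(6,255,255),.1):
    if .3<b[2][0]<.75:print(n,*b)
  if n=="top": a=im["frame"][125:235,280:370,::-1]
  else: c=im["frame"][170:290,160:300,::-1]
cv2.imwrite("pics/s6.png",np.hstack([cv2.resize(a,(400,480),interpolation=2),cv2.resize(c,(400,480),interpolation=2)]))
E
```

```text
time: 20.15
ee_pos: [0.401, -0.231, 0.2644]
ee_rot: [-165.0, -0.3, -88.8]
contact_force: [0.4, 0.9, -0.3]
grip_width: 0.0386
grasp_force: 0.0
time: 20.95
ee_pos: [0.3915, -0.2311, 0.2924]
ee_rot: [-165.1, -0.3, -88.8]
contact_force: [-0.2, -0.4, -0.4]
grip_width: 0.0383
grasp_force: 0.0
time: 21.75
ee_pos: [0.3915, -0.2311, 0.2928]
ee_rot: [-165.0, -0.3, -88.8]
contact_force: [0.1, 1.0, -0.2]
grip_width: 0.0382
grasp_force: 0.0
scene [189.  218.6] 30 [ 0.4369 -0.2432  0.1437] [ 0.431 -0.26   0.139] [ 0.442 -0.218  0.151] -91.3
scene [238.9 226.9] 79 [ 0.6394 -0.2303  0.2405] [ 0.606 -0.26   0.157] [ 0.647 -0.192  0.245] -85.4
top [326.4 165.4] 112 [ 0.6369 -0.2236  0.2411] [ 0.63  -0.259  0.232] [ 0.645 -0.19   0.248] -88.3
top [326.9 235.5] 79 [ 0.4335 -0.2266  0.1449] [ 0.422 -0.255  0.135] [ 0.442 -0.204  0.382] 95.9
scene [189.5 217.8] 37 [ 0.4368 -0.2387  0.1438] [ 0.43  -0.26   0.136] [ 0.442 -0.21   0.15 ] -87.6
scene [239.  226.8] 79 [ 0.6398 -0.2304  0.2401] [ 0.606 -0.259  0.158] [ 0.646 -0.192  0.247] -86.2
top [326.5 165.4] 110 [ 0.6374 -0.2251  0.2411] [ 0.63  -0.259  0.233] [ 0.646 -0.19   0.247] -88.6
top [326.9 235.5] 79 [ 0.4336 -0.2267  0.1445] [ 0.422 -0.256  0.138] [ 0.442 -0.204  0.38 ] 96.0
```

View pics/s6.png

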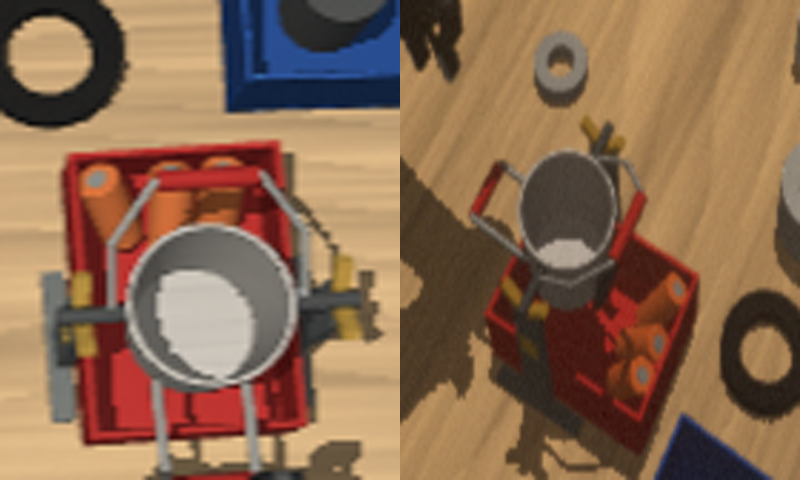

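The pail hangs upright, still and empty in the forks. The rollers are in the bin and the gripper is clear, so I'm handing in.

```bash
python3 -c "
from station import ctrl
print(ctrl.job_done())"
```

```text
the job is handed in; nothing more can be done
None
```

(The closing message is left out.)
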